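Spring the label printer's lid and push it open

TASK

The label printer needs a new roll: gently press down the green release tab on its side so that the lid springs up, wait until the lid has come to rest, and then push the lid gently all the way back against its stop, so that it stays fully open when you move away. Do this only by pressing and pushing with the fingertips: grip and lift nothing, and leave the things standing around the printer where they are.

Things in the scene. Friction and masses are not known exactly. Their poses are not given: they have to be found in the camera images.
- printer: white desktop label printer with a brown lid, 129 (x) x 105 (y, without the tab) x 72 (z) mm, fixed to the worktop. Origin: centre of its underside; x points to its rear, y to its left, z up. Its side walls are 9 mm thick (|y| 43 to 52 mm) and up to 70 mm high. In front of the lid (x -63 to -27 mm) the body is at most 48 mm high. A paper roll compartment lies under the lid
- printer_lid (a joint): angle of the brown lid about the hinge line (rad): 0 shut and latched, 1.396 fully open against its stop. While latched it is held down firmly; do not pry it. When the tab is pressed, a spring lifts it in about 1 s to some 0.55 rad; from there it must be pushed. The hinge has a little friction and damping: the lid stays where it is left, and moving it slowly at its front edge takes less than 3 N
- printer_hinge (a point): point on the lid's hinge line, in the printer's middle plane, 44 mm behind and 56 mm above the printer's origin; the line runs along the printer's y axis. Fixed to the printer
- lid_edge (a point): middle of the lid's front lip, 71 mm in front of and 4 mm below the hinge line when shut (52 mm above the worktop); moves with the lid. The lid is 84 mm wide (printer y -42 to 42 mm), and at most 16 mm thick near this edge, which reaches from 3 mm below to 13 mm above this point when shut. With the lid at 0.55 rad this point lies about 90 mm above the worktop, so that a fingertip fits beneath it from the front
- tab (a joint): angle of the green release tab, a spring rocker hinged along the printer's x axis (rad): 0 at rest, grows as the paddle is pressed down, 0.24 at its stop. It lets the lid go at about 0.12 to 0.17, some 4 mm down and at about 6 N. Springs back when released. At the middle of the pad the stop is reached after about 6 to 7 mm, at about 8 N; pushing on beyond it only builds up force
- tab_pad (a point): point to press: on top of the green tab's paddle, which stands out on the printer's right side (-y) 52 mm above the worktop; 25 mm in front of and 76 mm to the right of the printer's origin. The paddle is 34 mm long (printer x) and reaches from 4 mm to 36 mm out of the side wall's outer face; two grey pivot ears, up to 54 mm above the worktop and 11 mm out of the wall, stand at its ends; the wall beside it is at most 70 mm high. Press straight down
- vial: loose vial of test strips with green cap, 46 mm across, 98 mm tall, left of the printer. Origin: centre of its underside. Leave it alone
- carton: loose small white carton, 42 x 60 x 30 mm, right of the release tab. Origin: centre of its underside. Leave it alone
- timer: loose white bench timer, 60 x 68 x 24 mm, left of the printer near the front edge. Origin: centre of its underside. Leave it alone

How it is judged:
On the way, in this order (a step that is already met when the one before it is completed fails the run):
1. the tab has let the lid go and the lid rests sprung up (0.35 to 0.8 rad) (value of joint printer_lid between 0.35 and 0.8 rad), for 0.2 s.
2. the lid is pushed fully open (over 1.3 rad) (value of joint printer_lid above 1.3 rad), for 0.1 s.
At the end, for the whole second after the job is handed in: the lid stands open by more than 1.3 rad (stop at 1.396) and at rest, the release tab has sprung back (under 0.05 rad) (value of joint printer_lid above 1.3 rad and velocity of joint printer_lid between -0.05 and 0.05 rad/s and value of joint tab below 0.05 rad); the robot touches nothing.
It fails at once if the printer, its tab or its lid is forced with more than 45 N (contact force between any of the arm, the fingers and printer above 45 N).
It fails at once if any of the loose things round the printer (vial, carton, timer) is lifted or displaced by more than 15 mm (distance of any of vial, carton, timer from where it was at the start of the episode above 0.015 m).
It also fails if it takes over 45 s, if anything falls off the work surface, if the arm or the gripper's body presses on something with over 40 N, if the wrist force passes 120 N, or if a joint passes its speed limit or range.

ROBOT

A 6-joint arm with a two-finger parallel gripper is mounted at the origin on a cart in front of the work surface, level with it; the furniture and walls round the work are solid. World frame = base frame: x ahead of the robot, y to its left, z up, the work surface at z = 0. Lengths are in m, angles in rad, forces in N, time in s.
With the tool pointing down it reaches from about 0.375 to 0.9 m from the base axis. Payload 3.1 kg.
Tool frame: the origin (TCP) lies between the finger pads; the fingertips stand 17 mm ahead of it and the grasp point (between the pads) lies 2 mm behind it (robot.nose_length is the distance from the TCP to the fingertips, in m); z points along the fingers, y is the line along which they close (so a half turn about z gives the same grasp; the last joint's range is limited). The gripper opens to 87 mm and grips with 3 to 60 N. Pads are 19 mm wide; open, the fingers measure 117 mm over their backs; the gripper's body (75 mm by 190 mm) begins 51 mm behind the grasp point.
Start: joints at [0.957, 0.527, 1.433, -0, 1.181, -0.178], TCP at [0.264, 0.567, 0.2] pointing down, gripper open.
Joint ranges: [-3.08, 3.08], [-0.75, 2.2], [0.22, 2.44], [-1.43, 4.57], [0, 2.65], [-2.85, 2.85]. Speed limits (rad/s): [2.79, 2.79, 3.14, 3.14, 3.14, 3.14].

INTERFACE

Orientations are given as a unit quaternion [x, y, z, w].
In Python, from rig import robot, cams gives the robot as it stands.
- The arm moves only by the shell command python3 -m pendant 'ROWS' [FORCE]. ROWS is JSON, a list of rows, each an object with "jaw": the opening, from 0 (shut) to 1 (fully open); "linear": the shift along the tool's x, y, z in cm, a list of three; "twist": the turn about the tool's z in degrees. A call has 1 to 12 rows; each row shifts and turns the commanded pose from where the row before left it, along the tool's axes as they then stand; what a row does not reach is not made up. A row lasts 1/12 s, in which the tool goes at most 41.7 mm and 7.16 degrees, less where a joint would pass 70% of its speed; a pose out of reach is approached as far as the arm can. A call is refused whole if a number of a shift passes 4.17 or a number of a turn 7.16, either way. A call with a gripper value outside its range is refused whole. The fingers move at their own pace and stop on an object; FORCE is the grip in N (left out, the last holds). Time passes only in rows, so rows that do not move let the fingers close. It gives the time, the measured TCP pose, the force, the opening and the grip force at its end, in the units of the state.
- robot.get_obs(): the state, without advancing time (a new reading comes with each control period).
- cams.camera(name): name is "scene" or "top" or "wrist"; returns a dict with "color" (480x640x3 uint8, blue, green, red), "depth" (480x640 float32, m along the optical axis (not along the pixel's ray), 0 where there is no reading), "fov_y" (degrees; the focal length in pixels is half the picture's height over the tangent of half this angle, whatever the lens; pixels are square), "cx", "cy" (the principal point, pixels), "view" (4x4, takes a point from world to camera coordinates). Camera axes: x right, y down, z forward; pixel columns grow to the right and rows downward; lengths in m; the calibration is good to about 2 mm. A picture is of the moment at which its call begins.
- robot.hand_in(): hands the job in; it is judged then, once.
The state is a dict: "time": time; "q": joint angles; "joint_velocities": joint speeds; "joint_torque": joint torques, N m; "position": TCP position; "tool_rot": TCP orientation; "ft_force": force on the tool from outside, world axes, zero at the start; "moment": the same for the moment, N m; "grip_width": finger opening in m; "grip_force": force on a finger pad.
Only numpy, scipy, OpenCV 4.12 (cv2) and the standard library are available. Lean on these libraries where they do the work, as an engineer would, in place of code of your own. Each camera call takes 0.05 s, during which the arm holds its last target. There are 200 camera calls.

## Working session

There is one attempt and no reset: what is moved stays moved. The work goes in short steps, Python scripts to look and compute and a shell command to move; the robot and the scene stay as the last step left them, time stands still between calls to the robot, and variables do not carry over. Pictures are saved under pics/ and viewed, at most 10 in all, crops included, and the job is handed in when it is done.

```bash
mkdir -p pics; ls
cat > h.py <<'E'
import numpy as np, cv2
from rig import robot, cams
def grab(n):
    c=cams.camera(n); f=240/np.tan(np.radians(c['fov_y'])/2); c['f']=f
    d=c['depth']; v,u=np.mgrid[:480,:640]
    p=np.stack([(u-c['cx'])/f*d,(v-c['cy'])/f*d,d],-1)
    V=np.array(c['view']); c['P']=(p-V[:3,3])@V[:3,:3]; c['P'][d==0]=np.nan
    return c
E
python3 - <<'E'
from h import *
a=grab('scene');b=grab('top')
cv2.imwrite('pics/a.png',a['color']);cv2.imwrite('pics/b.png',b['color'])
for n,c in(('s',a),('t',b)):
    h=cv2.cvtColor(c['color'],cv2.COLOR_BGR2HSV)
    m=cv2.inRange(h,(40,80,50),(85,255,255))
    k,l,s,ce=cv2.connectedComponentsWithStats(m)
    for i in range(1,k):
        if s[i,4]>40: print(n,s[i],ce[i].round(),np.nanmedian(c['P'][l==i],0).round(3))
o=robot.get_obs();print(o['time'],o['position'],o['tool_rot'],o['ft_force'],o['grip_width'])
E
```

```text
pics
s [   0   13   58   79 3339] [23. 53.] [ 0.219  3.078 -0.439]
s [342 208  25  20 430] [354. 218.] [0.591 0.251 0.097]
s [349 236  15   8  62] [356. 240.] [0.591 0.243 0.053]
s [359 297  29  22 389] [373. 308.] [0.525 0.081 0.053]
t [300 188  26  27 547] [312. 201.] [0.593 0.257 0.097]
t [403 233  21  19 377] [414. 242.] [0.526 0.08  0.052]
0.1 [0.26340083 0.56602641 0.19926034] [ 2.16194431e-01  9.76349853e-01 -8.87674234e-04 -3.80111207e-04] [-0.31215111 -0.17454695 -0.62428845] 0.08724723967463745
```

View pics/a.png

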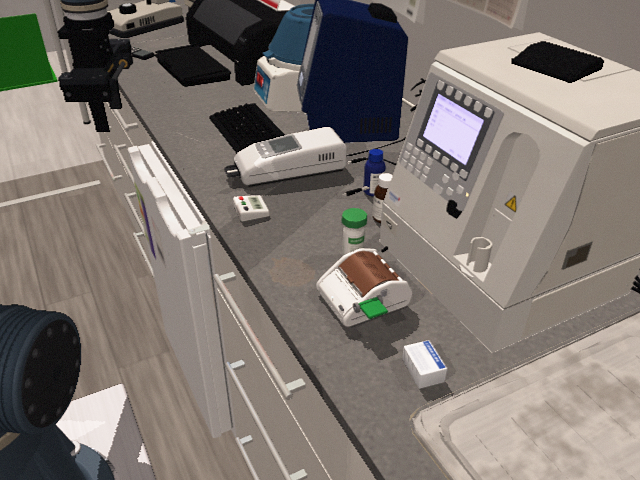

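View pics/b.png

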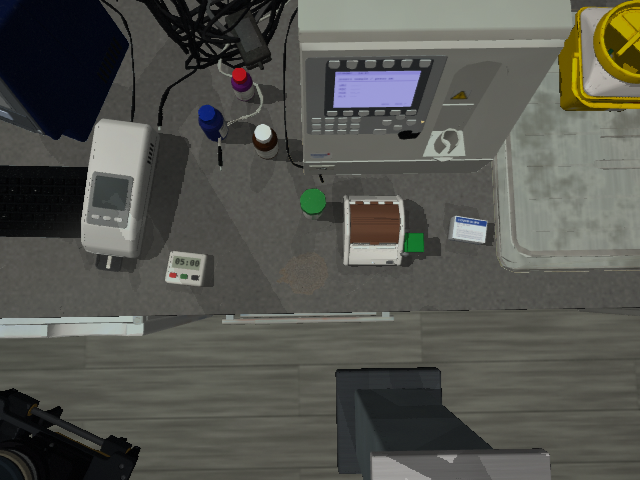

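Run:
```python
from h import *
b=grab('top');h=cv2.cvtColor(b['color'],cv2.COLOR_BGR2HSV);P=b['P']
g=cv2.inRange(h,(40,80,50),(85,255,255))>0
br=cv2.inRange(h,(3,70,30),(25,255,220))>0
for n,m in(('tab',g&(abs(P[...,2]-.052)<.006)),('lid',br&(P[...,2]>.045)&(P[...,2]<.09))):
    k,l,s,ce=cv2.connectedComponentsWithStats(m.astype(np.uint8))
    i=1+s[1:,4].argmax(); q=P[l==i]
    r=cv2.minAreaRect((q[:,:2]*1000).astype(np.float32))
    print(n,s[i],r,np.median(q,0),np.percentile(q[:,2],[5,95]))
# everything above table near the printer
m=(P[...,2]>.012)&(P[...,2]<.14)&(P[...,0]>.3)&(P[...,0]<.9)
k,l,s,ce=cv2.connectedComponentsWithStats(m.astype(np.uint8))
for i in range(1,k):
    if s[i,4]>60:
        q=P[l==i];print(s[i],cv2.minAreaRect((q[:,:2]*1000).astype(np.float32)),np.nanmax(q[:,2]).round(3))
```

```text
tab [404 233  20  19 373] ((525.909912109375, 80.21611022949219), (35.07281494140625, 32.3101806640625), 89.20836639404297) [0.52565202 0.08001097 0.0522715 ] [0.04974979 0.05465188]
lid [ 350  201   50   44 1942] ((560.9563598632812, 149.5172119140625), (85.32233428955078, 76.18644714355469), 89.25814056396484) [0.55826738 0.15025965 0.0655746 ] [0.05486371 0.07123322]
[ 560   13   80   98 4375] ((808.616943359375, -237.1917724609375), (183.55795288085938, 108.2603759765625), 38.261070251464844) 0.14
[   0   17  125  125 5095] ((788.27490234375, 665.4515380859375), (88.02808380126953, 234.46165466308594), 44.00813293457031) 0.14
[202  30  38  14 174] ((888.6204833984375, 415.2652282714844), (59.28303527832031, 22.3644962310791), 89.95082092285156) 0.101
[ 180   32   91   69 1809] ((851.753662109375, 415.03631591796875), (166.48275756835938, 96.33499145507812), 89.95716094970703) 0.089
[617  45  23  29 448] ((856.3665771484375, -337.7711486816406), (60.80403137207031, 11.589807510375977), 6.595567226409912) 0.066
[157  80  24  51 218] ((797.48974609375, 530.9625854492188), (19.897289
[... 409 characters left out ...]
324.04412841796875), 3.0396924018859863) 0.14
[252 124  27  35 695] ((709.3588256835938, 339.7044982910156), (36.91335678100586, 44.18180465698242), 10.906700134277344) 0.101
[300 188  26  32 624] ((593.326416015625, 257.4961853027344), (43.16611862182617, 42.776737213134766), 10.508530616760254) 0.101
[ 343  195   81   71 4592] ((550.787353515625, 132.35345458984375), (140.05361938476562, 126.25566101074219), 89.14655303955078) 0.076
[449 216  39  28 852] ((550.1852416992188, -26.46670913696289), (60.83456039428711, 42.64248275756836), 80.29776763916016) 0.035
[ 165  251   41   36 1211] ((487.78533935546875, 489.143798828125), (69.22665405273438, 59.73784637451172), 82.55935668945312) 0.027
```

The scene shows the printer just ahead of the robot with its tab at about (373,308); the top view puts the lid at about (375,222), the tab at (414,242), and the vial, carton and timer at (312,201), (468,230) and (186,268). The printer is square to the world (yaw about -1°), with its origin at about (0.551, 0.152) and the tab pad at about (0.526, 0.076). The sizes and heights match the ones given. I'll turn the gripper's long axis along world x so its body stays clear of the rising lid.

```bash
python3 -m pendant '[{"jaw":0,"linear":[0,0,0],"twist":7.16},{"jaw":0,"linear":[0,0,0],"twist":7.16},{"jaw":0,"linear":[0,0,0],"twist":7.16},{"jaw":0,"linear":[0,0,0],"twist":7.16},{"jaw":0,"linear":[0,0,0],"twist":7.16},{"jaw":0,"linear":[0,0,0],"twist":7.16},{"jaw":0,"linear":[0,0,0],"twist":7.16},{"jaw":0,"linear":[0,0,0],"twist":7.16},{"jaw":0,"linear":[0,0,0],"twist":7.16},{"jaw":0,"linear":[0,0,0],"twist":0.6}]' 10
python3 -m pendant '[{"jaw":0,"linear":[-3,1.6,0],"twist":0},{"jaw":0,"linear":[-3,1.6,0],"twist":0},{"jaw":0,"linear":[-3,1.6,0],"twist":0},{"jaw":0,"linear":[-3,1.6,0],"twist":0},{"jaw":0,"linear":[-3,1.6,0],"twist":0},{"jaw":0,"linear":[-3,1.6,0],"twist":0},{"jaw":0,"linear":[-3,1.6,0],"twist":0},{"jaw":0,"linear":[-3,1.6,0],"twist":0},{"jaw":0,"linear":[-3,1.6,0],"twist":0},{"jaw":0,"linear":[-3,1.6,0],"twist":0},{"jaw":0,"linear":[-3,1.6,0],"twist":0},{"jaw":0,"linear":[0,0,0],"twist":0}]'
```

```text
time: 0.98
position: [0.2636, 0.5663, 0.1997]
tool_rot: [0.708, 0.706, -0.0, 0.0]
ft_force: [1.0, -0.6, 0.5]
grip_width: 0.0283
grip_force: 0.0
time: 1.98
position: [0.4431, 0.2321, 0.2003]
tool_rot: [0.708, 0.706, 0.0, 0.002]
ft_force: [-1.0, -0.3, -0.1]
grip_width: 0.0005
grip_force: 0.0
```

```bash
python3 -m pendant '[{"jaw":0,"linear":[-2.67,1.38,0],"twist":0},{"jaw":0,"linear":[-2.67,1.38,0],"twist":0},{"jaw":0,"linear":[-2.67,1.38,0],"twist":0},{"jaw":0,"linear":[-2.67,1.38,0],"twist":0},{"jaw":0,"linear":[-2.67,1.38,0],"twist":0},{"jaw":0,"linear":[-2.67,1.38,0],"twist":0},{"jaw":0,"linear":[0,0,2.5],"twist":0},{"jaw":0,"linear":[0,0,2.5],"twist":0},{"jaw":0,"linear":[0,0,2.5],"twist":0},{"jaw":0,"linear":[0,0,2.5],"twist":0},{"jaw":0,"linear":[0,0,1],"twist":0},{"jaw":0,"linear":[0,0,0],"twist":0}]'
python3 - <<'E'
from h import *
print(robot.nose_length)
a=grab('scene');cv2.imwrite('pics/c.png',cv2.resize(a['color'][190:350,290:480],None,fx=4,fy=3.75)[:600])
E
```

```text
time: 2.98
position: [0.5204, 0.0768, 0.0878]
tool_rot: [0.707, 0.708, -0.002, -0.002]
ft_force: [-0.2, -1.2, 0.8]
grip_width: 0.0003
grip_force: 0.0
0.017
```

View pics/c.png

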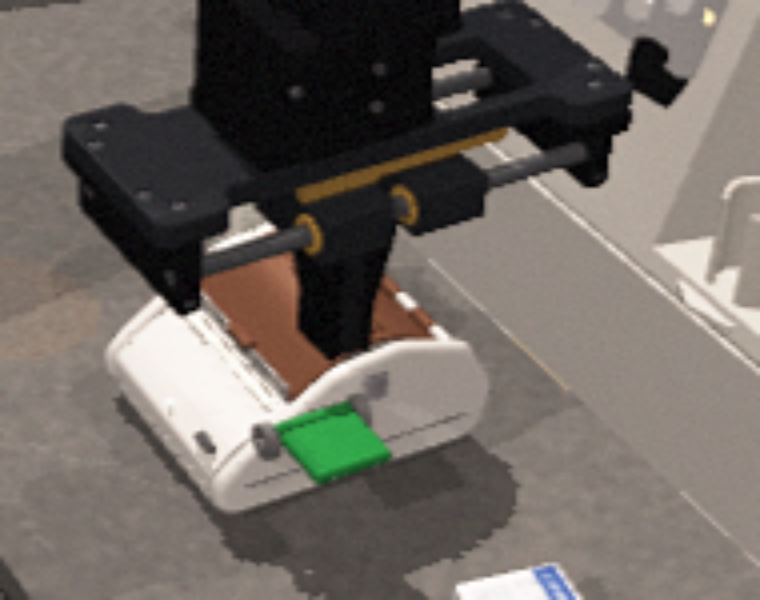

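The gripper hangs over the printer with its long axis along x. The fingertips end near crop (350,355), which is full-frame (377,285), and the tab is at crop (335,445). I'll project the TCP into the picture to check that this agrees.

Run:
```python
from h import *
o=robot.get_obs();p=o['position'];print(p,o['ft_force'])
for n in('scene','top'):
    c=grab(n);V=np.array(c['view'])
    for q in(p+[0,0,-.017],np.array([.526,.076,.052])):
        k=V[:3,:3]@q+V[:3,3];print(n,(k[:2]/k[2]*c['f']+[c['cx'],c['cy']]).round(1))
    if n=='scene':
        print([ (u,v,c['P'][v,u].round(3).tolist()) for u,v in((374,278),(377,282),(378,290),(373,308))])
```

```text
[0.52172538 0.07676638 0.0893787 ] [1.20869467 0.20306294 0.81990887]
scene [372.9 299.9]
scene [374.8 309.2]
[(374, 278, [0.514, 0.067, 0.126]), (377, 282, [0.521, 0.069, 0.114]), (378, 290, [0.548, 0.103, 0.062]), (373, 308, [0.523, 0.077, 0.055])]
top [418.2 243.2]
top [416.  241.9]
```

Run:
```python
from h import *
c=grab('scene');P=c['P']
for v in range(262,304,3): print(v,[ (P[v,u]*1000).round().astype(int).tolist() for u in(368,372,376,380)])
w=grab('wrist');cv2.imwrite('pics/w.png',w['color'])
cv2.imwrite('pics/d.png',cv2.resize(c['color'][240:330,320:440],None,fx=6,fy=6,interpolation=0))
```

```text
262 [[511, 81, 146], [510, 68, 156], [517, 68, 154], [524, 69, 150]]
265 [[513, 82, 140], [511, 69, 150], [516, 67, 149], [524, 69, 145]]
268 [[514, 85, 132], [511, 69, 144], [517, 68, 142], [525, 70, 138]]
271 [[515, 85, 125], [513, 71, 137], [517, 68, 137], [526, 70, 132]]
274 [[515, 85, 120], [514, 72, 130], [517, 67, 132], [526, 69, 127]]
277 [[513, 82, 117], [514, 72, 124], [520, 70, 123], [527, 70, 121]]
280 [[544, 127, 65], [515, 72, 118], [520, 71, 117], [527, 70, 115]]
283 [[542, 124, 62], [544, 115, 68], [549, 111, 70], [557, 112, 65]]
286 [[539, 118, 62], [543, 113, 64], [547, 107, 67], [551, 103, 68]]
289 [[536, 114, 60], [538, 105, 66], [545, 105, 63], [552, 103, 62]]
292 [[531, 106, 62], [536, 102, 63], [543, 102, 60], [551, 101, 58]]
295 [[530, 103, 59], [536, 101, 58], [544, 101, 54], [550, 100, 53]]
298 [[529, 101, 54], [534, 97, 55], [541, 97, 52], [546, 92, 54]]
301 [[526, 96, 53], [-9223372036854775808, -9223372036854775808, -9223372036854775808], [537, 90, 53], [545, 92, 48]]<stdin>:3: RuntimeWarning: invalid value encountered in cast
```

View pics/w.png

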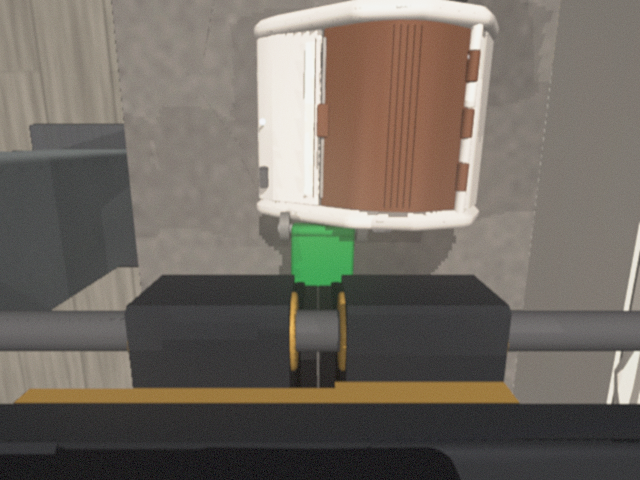

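View pics/d.png

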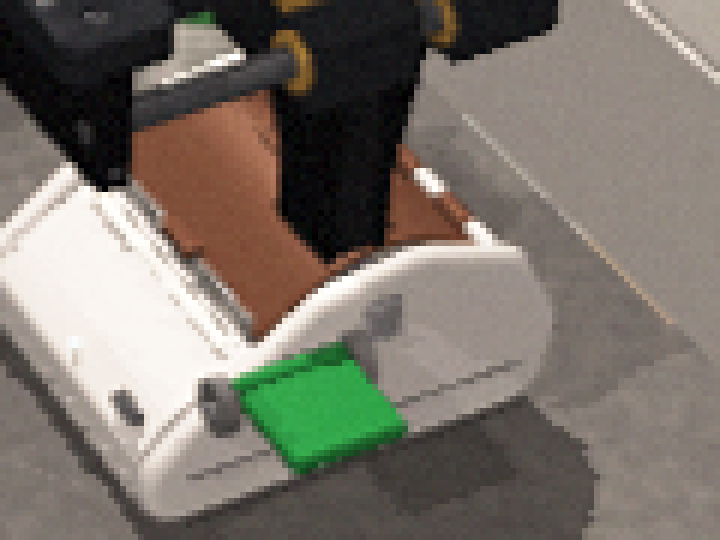

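The wrist view shows the tab at (322,255), with the finger pair just in front of it. The scene crop puts the fingertips at z of about 0.115, while the reported TCP implies 0.072. I'll check that against the start picture before descending.

Run:
```python
from h import *
c=grab('scene');V=np.array(c['view'])
def pr(q):
    k=V[:3,:3]@np.array(q)+V[:3,3];return (k[:2]/k[2]*c['f']+[c['cx'],c['cy']]).round(0)
a=cv2.imread('pics/a.png')
for s in(-1,1):
    for z in(.183,.2,.226,.25): print(s,z,pr([.2634+s*.422*.051,.566+s*.907*.051,z]))
cv2.imwrite('pics/e.png',cv2.resize(a[0:150,40:160],None,fx=5,fy=4))
o=robot.get_obs();print(o['position'],o['q'])
t=grab('top');P=t['P'];m=(P[...,2]>.08)&(abs(P[...,0]-.52)<.12)&(abs(P[...,1]-.077)<.05)
print(np.histogram(P[m][:,2],20))
```

```text
-1 0.183 [108. 152.]
-1 0.2 [106. 144.]
-1 0.226 [103. 130.]
-1 0.25 [100. 117.]
1 0.183 [120. 127.]
1 0.2 [119. 118.]
1 0.226 [116. 105.]
1 0.25 [113.  93.]
[0.52365388 0.07645962 0.09160918] [-6.63402940e-02  5.59400550e-01  1.77407718e+00  2.24553402e-05
  8.04978485e-01 -6.67962791e-02]
(array([  15,    4,  877, 1612,    9,  379,   44,    0,    0,    1,  154,
       2326, 5142, 1419, 1169, 3791, 2766, 2198, 2166, 1655]), array([0.13445592, 0.16072955, 0.18700318, 0.21327682, 0.23955045,
       0.26582408, 0.29209771, 0.31837134, 0.34464497, 0.3709186 ,
       0.39719223, 0.42346586, 0.4497395 , 0.47601313, 0.50228676,
       0.52856039, 0.55483402, 0.58110765, 0.60738128, 0.63365491,
       0.65992854]))
```

View pics/e.png

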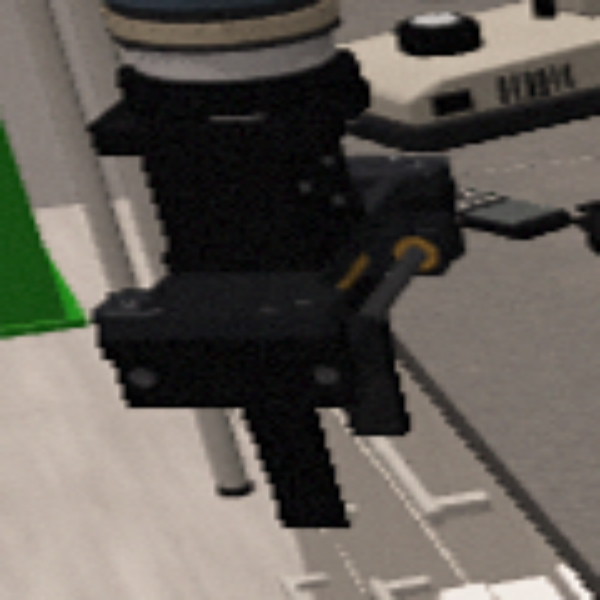

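The picture disagrees with the stated tip height by the same 43 mm at the start pose, with the tips showing higher. I'll descend in small steps and let the contact force decide.

```bash
python3 -m pendant '[{"jaw":0,"linear":[0,0,0.4],"twist":0},{"jaw":0,"linear":[0,0,0.4],"twist":0},{"jaw":0,"linear":[0,0,0.3],"twist":0},{"jaw":0,"linear":[0,0,0],"twist":0},{"jaw":0,"linear":[0,0,0],"twist":0},{"jaw":0,"linear":[0,0,0],"twist":0}]'
python3 - <<'E'
from h import *
c=grab('scene');P=c['P']
for v in range(274,310,3): print(v,[ (P[v,u]*1000).round().tolist() for u in(372,376,380)])
o=robot.get_obs();print(o['position'],o['ft_force'])
E
```

```text
time: 3.83
position: [0.5225, 0.0763, 0.079]
tool_rot: [0.707, 0.707, -0.0, -0.0]
ft_force: [-0.2, 0.3, 0.1]
grip_width: 0.0004
grip_force: 0.0
274 [[510.0, 67.0, 135.0], [519.0, 69.0, 130.0], [525.0, 68.0, 128.0]]
277 [[512.0, 69.0, 127.0], [519.0, 69.0, 124.0], [527.0, 71.0, 120.0]]
280 [[514.0, 71.0, 119.0], [519.0, 68.0, 119.0], [527.0, 69.0, 115.0]]
283 [[512.0, 68.0, 116.0], [518.0, 67.0, 114.0], [527.0, 69.0, 110.0]]
286 [[512.0, 67.0, 112.0], [519.0, 68.0, 108.0], [526.0, 67.0, 105.0]]
289 [[nan, nan, nan], [543.0, 101.0, 67.0], [550.0, 101.0, 64.0]]
292 [[536.0, 102.0, 63.0], [544.0, 102.0, 60.0], [550.0, 100.0, 58.0]]
295 [[536.0, 101.0, 57.0], [544.0, 102.0, 53.0], [549.0, 98.0, 55.0]]
298 [[534.0, 98.0, 55.0], [540.0, 95.0, 55.0], [546.0, 93.0, 53.0]]
301 [[532.0, 94.0, 52.0], [537.0, 90.0, 54.0], [545.0, 90.0, 50.0]]
304 [[529.0, 89.0, 51.0], [534.0, 85.0, 52.0], [539.0, 83.0, 52.0]]
307 [[525.0, 83.0, 52.0], [530.0, 78.0, 53.0], [534.0, 75.0, 54.0]]
[0.52256174 0.07631658 0.07909838] [ 0.52474234  0.42584951 -0.30285571]
```

```bash
python3 -m pendant '[{"jaw":0,"linear":[-0.3,0.3,0.3],"twist":0},{"jaw":0,"linear":[0,0,0.3],"twist":0},{"jaw":0,"linear":[0,0,0.2],"twist":0},{"jaw":0,"linear":[0,0,0],"twist":0},{"jaw":0,"linear":[0,0,0],"twist":0}]'
python3 -m pendant '[{"jaw":0,"linear":[0,0,0.2],"twist":0},{"jaw":0,"linear":[0,0,0.2],"twist":0},{"jaw":0,"linear":[0,0,0],"twist":0},{"jaw":0,"linear":[0,0,0],"twist":0}]'
```

```text
time: 4.3
position: [0.5252, 0.0733, 0.0709]
tool_rot: [0.707, 0.707, -0.0, -0.0]
ft_force: [-0.6, -0.2, -0.0]
grip_width: 0.0004
grip_force: 0.0
time: 4.63
position: [0.5254, 0.0734, 0.067]
tool_rot: [0.707, 0.707, -0.0, -0.0]
ft_force: [0.2, -0.0, 0.4]
grip_width: 0.0
grip_force: 0.0
```

No contact at the stated tip height, so the picture is right and the fingers are about 43 mm shorter than stated. I'll keep descending by force, shifted slightly outward so the body clears the rising lid.

```bash
python3 -m pendant '[{"jaw":0,"linear":[-0.6,0,0.5],"twist":0},{"jaw":0,"linear":[0,0,0.5],"twist":0},{"jaw":0,"linear":[0,0,0.5],"twist":0},{"jaw":0,"linear":[0,0,0.5],"twist":0},{"jaw":0,"linear":[0,0,0.5],"twist":0},{"jaw":0,"linear":[0,0,0.3],"twist":0},{"jaw":0,"linear":[0,0,0],"twist":0},{"jaw":0,"linear":[0,0,0],"twist":0},{"jaw":0,"linear":[0,0,0],"twist":0}]'
python3 - <<'E'
from h import *
c=grab('scene')
cv2.imwrite('pics/f.png',cv2.resize(c['color'][230:340,310:450],None,fx=5,fy=5))
P=c['P']
for v in range(280,318,3): print(v,[ (P[v,u]*1000).round().tolist() for u in(372,376,380)])
E
```

```text
time: 5.38
position: [0.5256, 0.0674, 0.0392]
tool_rot: [0.707, 0.707, 0.0, 0.0]
ft_force: [0.7, 0.3, -0.2]
grip_width: -0.0001
grip_force: 0.0
280 [[492.0, 38.0, 152.0], [495.0, 33.0, 155.0], [500.0, 32.0, 153.0]]
283 [[492.0, 39.0, 146.0], [494.0, 31.0, 151.0], [501.0, 32.0, 148.0]]
286 [[490.0, 36.0, 144.0], [495.0, 32.0, 145.0], [500.0, 30.0, 144.0]]
289 [[511.0, 66.0, 107.0], [495.0, 32.0, 139.0], [522.0, 60.0, 107.0]]
292 [[512.0, 66.0, 101.0], [513.0, 58.0, 106.0], [522.0, 60.0, 102.0]]
295 [[514.0, 69.0, 91.0], [514.0, 59.0, 99.0], [522.0, 60.0, 95.0]]
298 [[516.0, 71.0, 83.0], [514.0, 58.0, 94.0], [523.0, 61.0, 88.0]]
301 [[516.0, 70.0, 78.0], [515.0, 59.0, 87.0], [523.0, 60.0, 83.0]]
304 [[516.0, 70.0, 72.0], [515.0, 58.0, 82.0], [523.0, 59.0, 78.0]]
307 [[516.0, 69.0, 67.0], [516.0, 59.0, 74.0], [524.0, 60.0, 70.0]]
310 [[522.0, 77.0, 51.0], [516.0, 59.0, 68.0], [525.0, 61.0, 63.0]]
313 [[518.0, 71.0, 52.0], [516.0, 58.0, 63.0], [529.0, 65.0, 52.0]]
316 [[515.0, 66.0, 51.0], [522.0, 65.0, 48.0], [556.0, 104.0, 1.0]]
```

View pics/f.png

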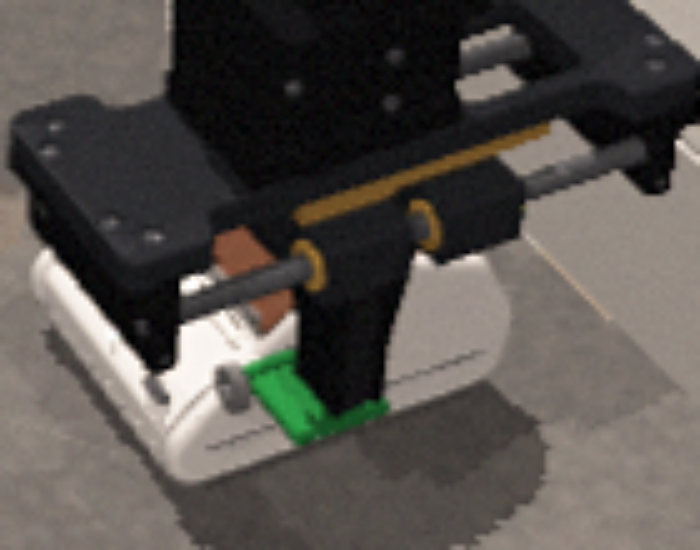

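The fingertips at crop (350,410) now hang about 11 mm above the outer half of the green paddle, clear of the wall and the ears. I'll press slowly.

```bash
python3 -m pendant '[{"jaw":0,"linear":[0,0,0.3],"twist":0},{"jaw":0,"linear":[0,0,0.3],"twist":0},{"jaw":0,"linear":[0,0,0.3],"twist":0},{"jaw":0,"linear":[0,0,0.2],"twist":0},{"jaw":0,"linear":[0,0,0.2],"twist":0},{"jaw":0,"linear":[0,0,0],"twist":0},{"jaw":0,"linear":[0,0,0],"twist":0}]'
python3 -m pendant '[{"jaw":0,"linear":[0,0,0.1],"twist":0},{"jaw":0,"linear":[0,0,0.1],"twist":0},{"jaw":0,"linear":[0,0,0],"twist":0}]'
```

```text
time: 6.02
position: [0.5256, 0.067, 0.0262]
tool_rot: [0.707, 0.707, -0.0, 0.0]
ft_force: [0.1, -1.9, 2.2]
grip_width: 0.0005
grip_force: 1.4
time: 6.27
position: [0.5256, 0.067, 0.0243]
tool_rot: [0.707, 0.707, -0.0, 0.0]
ft_force: [-0.9, -3.7, 4.9]
grip_width: 0.0004
grip_force: 2.8
```

```bash
cat > lid.py <<'E'
from h import *
c=grab('top');P=c['P'];h=cv2.cvtColor(c['color'],cv2.COLOR_BGR2HSV)
m=(cv2.inRange(h,(3,70,30),(25,255,220))>0)&(abs(P[...,0]-.56)<.09)&(abs(P[...,1]-.15)<.06)
q=P[m];print('lid n',len(q),'z pct',np.nanpercentile(q[:,2],[5,50,90,97]).round(3),'x pct',np.nanpercentile(q[:,0],[3,50,97]).round(3))
t=q[q[:,2]>np.nanpercentile(q[:,2],90)];print('highest',np.median(t,0).round(3))
E
python3 -m pendant '[{"jaw":0,"linear":[0,0,0.1],"twist":0},{"jaw":0,"linear":[0,0,0.1],"twist":0},{"jaw":0,"linear":[0,0,0],"twist":0}]'; python3 lid.py
```

```text
time: 6.52
position: [0.5257, 0.067, 0.0227]
tool_rot: [0.707, 0.707, -0.0, 0.0]
ft_force: [-2.3, -3.7, 8.8]
grip_width: 0.0004
grip_force: 4.8
lid n 1790 z pct [0.061 0.085 0.088 0.09 ] x pct [0.532 0.56  0.595]
highest [0.55  0.144 0.089]
```

The lid is released and rising. I'll wait, then lift away.

```bash
python3 -m pendant '[{"jaw":0,"linear":[0,0,0],"twist":0},{"jaw":0,"linear":[0,0,0],"twist":0},{"jaw":0,"linear":[0,0,0],"twist":0},{"jaw":0,"linear":[0,0,0],"twist":0},{"jaw":0,"linear":[0,0,0],"twist":0},{"jaw":0,"linear":[0,0,0],"twist":0},{"jaw":0,"linear":[0,0,0],"twist":0},{"jaw":0,"linear":[0,0,0],"twist":0},{"jaw":0,"linear":[0,0,0],"twist":0},{"jaw":0,"linear":[0,0,0],"twist":0},{"jaw":0,"linear":[0,0,0],"twist":0},{"jaw":0,"linear":[0,0,0],"twist":0}]'; python3 lid.py
python3 -m pendant '[{"jaw":0,"linear":[-0.2,0,-0.5],"twist":0},{"jaw":0,"linear":[-0.2,0,-1],"twist":0},{"jaw":0,"linear":[0,0,-2],"twist":0},{"jaw":0,"linear":[0,0,-2],"twist":0},{"jaw":0,"linear":[0,0,-2],"twist":0},{"jaw":0,"linear":[0,0,-2],"twist":0},{"jaw":0,"linear":[0,-2,-2],"twist":0},{"jaw":0,"linear":[0,-2,-2],"twist":0},{"jaw":0,"linear":[0,-2,0],"twist":0},{"jaw":0,"linear":[0,-2,0],"twist":0},{"jaw":0,"linear":[0,0,0],"twist":0},{"jaw":0,"linear":[0,0,0],"twist":0}]'; python3 lid.py
```

```text
time: 7.57
position: [0.5257, 0.067, 0.0228]
tool_rot: [0.707, 0.707, -0.0, 0.0]
ft_force: [-1.6, -3.5, 8.0]
grip_width: 0.0009
grip_force: 4.4
lid n 1706 z pct [0.062 0.089 0.092 0.095] x pct [0.534 0.562 0.595]
highest [0.547 0.142 0.093]
time: 8.62
position: [0.4448, 0.0637, 0.1575]
tool_rot: [0.707, 0.707, 0.0, -0.0]
ft_force: [1.1, 0.1, 0.2]
grip_width: 0.0003
grip_force: 0.0
lid n 1671 z pct [0.062 0.089 0.091 0.093] x pct [0.535 0.562 0.595]
highest [0.546 0.149 0.092]
```

The lid rests at about 0.55 rad (lip near x 0.535, z 0.09). I'll turn 90° and go round to the front of the lid.

```bash
python3 -m pendant '[{"jaw":0,"linear":[0,0,0],"twist":7.1},{"jaw":0,"linear":[0,0,0],"twist":7.1},{"jaw":0,"linear":[0,0,0],"twist":7.1},{"jaw":0,"linear":[0,0,0],"twist":7.1},{"jaw":0,"linear":[0,0,0],"twist":7.1},{"jaw":0,"linear":[0,0,0],"twist":7.1},{"jaw":0,"linear":[0,0,0],"twist":7.1},{"jaw":0,"linear":[0,0,0],"twist":7.1},{"jaw":0,"linear":[0,0,0],"twist":7.1},{"jaw":0,"linear":[0,0,0],"twist":7.1},{"jaw":0,"linear":[0,0,0],"twist":7.1},{"jaw":0,"linear":[0,0,0],"twist":7.1}]'
python3 -m pendant '[{"jaw":0,"linear":[0,0,0],"twist":4.8},{"jaw":0,"linear":[0.5,-2.15,0],"twist":0},{"jaw":0,"linear":[0.5,-2.15,0],"twist":0},{"jaw":0,"linear":[0.5,-2.15,0],"twist":0},{"jaw":0,"linear":[0.5,-2.15,0],"twist":0},{"jaw":0,"linear":[0,0,2],"twist":0},{"jaw":0,"linear":[0,0,2],"twist":0},{"jaw":0,"linear":[0,0,2],"twist":0},{"jaw":0,"linear":[0,0,2],"twist":0},{"jaw":0,"linear":[0,0,0],"twist":0},{"jaw":0,"linear":[0,0,0],"twist":0}]'
```

```text
time: 9.67
position: [0.4475, 0.0632, 0.157]
tool_rot: [0.999, 0.039, 0.001, -0.0]
ft_force: [-0.7, 0.6, -0.6]
grip_width: 0.0005
grip_force: 0.0
time: 10.58
position: [0.466, 0.1494, 0.0761]
tool_rot: [1.0, -0.0, -0.001, 0.0]
ft_force: [0.1, -0.7, -0.1]
grip_width: 0.0005
grip_force: 0.0
```

```bash
python3 -m pendant '[{"jaw":0,"linear":[1,0,1],"twist":0},{"jaw":0,"linear":[1,0,1],"twist":0},{"jaw":0,"linear":[1,0,1],"twist":0},{"jaw":0,"linear":[0.8,0,0.4],"twist":0},{"jaw":0,"linear":[0,0,0],"twist":0},{"jaw":0,"linear":[0,0,0],"twist":0}]'
python3 - <<'E'
from h import *
c=grab('scene')
cv2.imwrite('pics/g.png',cv2.resize(c['color'][210:330,290:430],None,fx=5,fy=5))
E
```

```text
time: 11.08
position: [0.5045, 0.1494, 0.0439]
tool_rot: [1.0, -0.0, 0.001, -0.0]
ft_force: [0.2, 0.0, -0.5]
grip_width: 0.0007
grip_force: 0.0
```

View pics/g.png

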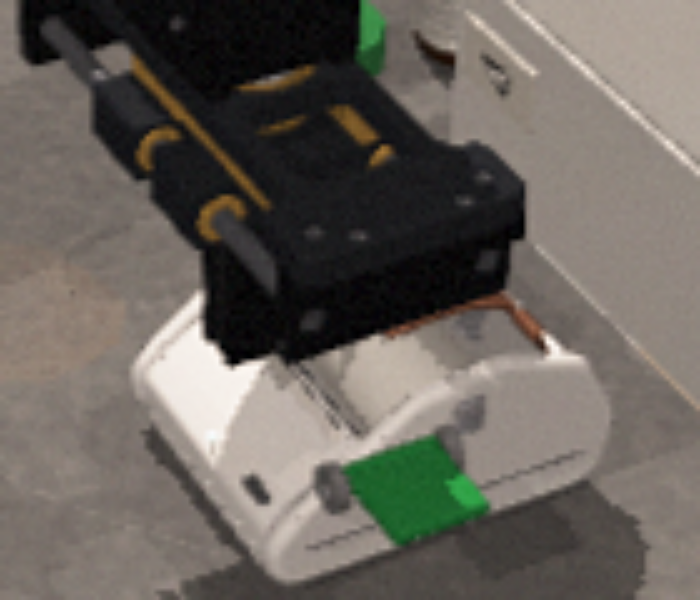

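The gripper stands in front of the sprung-up lid, with its right end plate's lower edge at crop (290,355), full-frame (348,281). The finger is hidden. I'll measure the body's underside height against the lip.

```bash
python3 - <<'E'
from h import *
c=grab('scene');P=c['P']
for u,v in((347,278),(352,277),(362,274),(375,270),(388,265),(391,260),(336,280),(334,275)): print(u,v,(P[v,u]*1000).round())
m=(P[...,2]>.06)&(P[...,2]<.16)&(P[...,1]<.10)&(P[...,1]>.03)&(abs(P[...,0]-.51)<.08)&(c['color'].max(2)<60)
q=P[m];print(len(q),np.percentile(q,[1,50,99],axis=0).round(3))
E
python3 lid.py
```

```text
347 278 [467.  64. 146.]
352 277 [476.  65. 144.]
362 274 [492.  66. 142.]
375 270 [513.  65. 143.]
388 265 [535.  65. 144.]
391 260 [655. 222.  -0.]
336 280 [493. 142.  74.]
334 275 [491. 144.  84.]
477 [[0.465 0.062 0.137]
 [0.496 0.065 0.147]
 [0.539 0.097 0.158]]
lid n 218 z pct [0.057 0.081 0.091 0.093] x pct [0.544 0.579 0.599]
highest [0.554 0.189 0.092]
```

The finger is at x 0.493, and the body underside at z 0.14 is well clear. I'll approach, then push back and up along the lip's arc.

```bash
python3 -m pendant '[{"jaw":0,"linear":[0.5,0,0],"twist":0},{"jaw":0,"linear":[0.5,0,0],"twist":0},{"jaw":0,"linear":[0.4,0,0],"twist":0},{"jaw":0,"linear":[0.2,0,0],"twist":0},{"jaw":0,"linear":[0.2,0,0],"twist":0},{"jaw":0,"linear":[0,0,0],"twist":0}]'
python3 -m pendant '[{"jaw":0,"linear":[0.15,0,-0.2],"twist":0},{"jaw":0,"linear":[0.15,0,-0.2],"twist":0},{"jaw":0,"linear":[0.15,0,-0.2],"twist":0},{"jaw":0,"linear":[0.15,0,-0.2],"twist":0},{"jaw":0,"linear":[0,0,0],"twist":0}]'; python3 lid.py
```

```text
time: 11.73
position: [0.5211, 0.1493, 0.043]
tool_rot: [1.0, -0.0, -0.001, 0.0]
ft_force: [-0.6, -0.7, 1.0]
grip_width: 0.0006
grip_force: 0.4
time: 12.15
position: [0.5272, 0.1492, 0.0516]
tool_rot: [1.0, -0.0, -0.0, 0.0]
ft_force: [-2.1, -0.2, 1.8]
grip_width: 0.0001
grip_force: 2.0
lid n 71 z pct [0.064 0.089 0.168 0.239] x pct [0.492 0.58  0.596]
highest [0.548 0.199 0.238]
```

```bash
python3 -m pendant '[{"jaw":0,"linear":[0.2,0,-0.2],"twist":0},{"jaw":0,"linear":[0.2,0,-0.2],"twist":0},{"jaw":0,"linear":[0.2,0,-0.2],"twist":0},{"jaw":0,"linear":[0.2,0,-0.15],"twist":0},{"jaw":0,"linear":[0.2,0,-0.15],"twist":0},{"jaw":0,"linear":[0.2,0,-0.15],"twist":0},{"jaw":0,"linear":[0.2,0,-0.15],"twist":0},{"jaw":0,"linear":[0,0,0],"twist":0}]'
python3 -m pendant '[{"jaw":0,"linear":[0.2,0,-0.15],"twist":0},{"jaw":0,"linear":[0.2,0,-0.15],"twist":0},{"jaw":0,"linear":[0.2,0,-0.1],"twist":0},{"jaw":0,"linear":[0.2,0,-0.1],"twist":0},{"jaw":0,"linear":[0.2,0,-0.1],"twist":0},{"jaw":0,"linear":[0.2,0,-0.1],"twist":0},{"jaw":0,"linear":[0.2,0,-0.1],"twist":0},{"jaw":0,"linear":[0.2,0,-0.1],"twist":0},{"jaw":0,"linear":[0.2,0,-0.1],"twist":0},{"jaw":0,"linear":[0,0,0],"twist":0}]'
```

```text
time: 12.87
position: [0.5437, 0.1495, 0.0638]
tool_rot: [1.0, -0.0, 0.002, -0.0]
ft_force: [0.2, -0.3, 0.6]
grip_width: 0.0005
grip_force: 0.3
time: 13.7
position: [0.5605, 0.1493, 0.0734]
tool_rot: [1.0, -0.0, 0.001, -0.0]
ft_force: [0.8, 0.3, 0.5]
grip_width: 0.0004
grip_force: 0.0
```

```bash
python3 -m pendant '[{"jaw":0,"linear":[0.2,0,0],"twist":0},{"jaw":0,"linear":[0.2,0,0],"twist":0},{"jaw":0,"linear":[0.2,0,0],"twist":0},{"jaw":0,"linear":[0,0,0],"twist":0}]'
python3 - <<'E'
from h import *
c=grab('scene')
cv2.imwrite('pics/i.png',cv2.resize(c['color'][190:330,290:450],None,fx=4.5,fy=4.2))
E
```

```text
time: 14.03
position: [0.5662, 0.1494, 0.0732]
tool_rot: [1.0, -0.0, 0.0, -0.0]
ft_force: [-0.2, -0.3, -0.5]
grip_width: 0.0005
grip_force: 0.1
```

View pics/i.png

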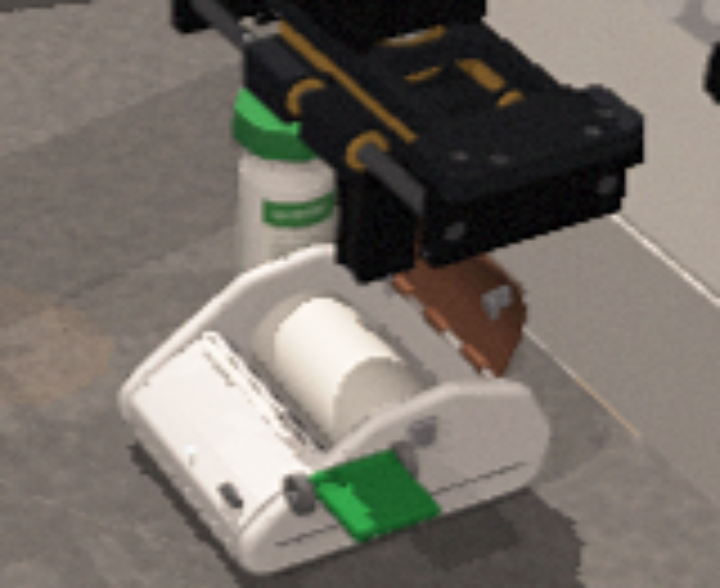

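The lid stands nearly upright at crop (460,310), with the finger in front of it. I'll push on gently until the stop gives some force.

```bash
python3 -m pendant '[{"jaw":0,"linear":[0.15,0,0],"twist":0},{"jaw":0,"linear":[0.15,0,0],"twist":0},{"jaw":0,"linear":[0,0,0],"twist":0},{"jaw":0,"linear":[0,0,0],"twist":0}]'
python3 -m pendant '[{"jaw":0,"linear":[0.15,0,0],"twist":0},{"jaw":0,"linear":[0.15,0,0],"twist":0},{"jaw":0,"linear":[0,0,0],"twist":0},{"jaw":0,"linear":[0,0,0],"twist":0}]'
```

```text
time: 14.42
position: [0.5674, 0.1493, 0.073]
tool_rot: [1.0, -0.0, -0.001, 0.0]
ft_force: [-3.4, -0.5, 1.6]
grip_width: 0.0007
grip_force: 1.4
time: 14.75
position: [0.5679, 0.1493, 0.0723]
tool_rot: [1.0, -0.0, -0.004, 0.0]
ft_force: [-6.5, -0.7, 1.4]
grip_width: 0.0007
grip_force: 4.1
```

The stop is reached at 6.5 N, at the predicted x of 0.567. I'll back straight off and check.

```bash
python3 -m pendant '[{"jaw":0,"linear":[-0.3,0,0],"twist":0},{"jaw":0,"linear":[-0.5,0,0],"twist":0},{"jaw":0,"linear":[-1,0,0],"twist":0},{"jaw":0,"linear":[-2,0,0],"twist":0},{"jaw":0,"linear":[-2,0,0],"twist":0},{"jaw":0,"linear":[-3,0,-1],"twist":0},{"jaw":0,"linear":[-3,0,-2],"twist":0},{"jaw":0,"linear":[-2,0,-2],"twist":0},{"jaw":0,"linear":[0,0,-2],"twist":0},{"jaw":0,"linear":[0,0,0],"twist":0},{"jaw":0,"linear":[0,0,0],"twist":0},{"jaw":0,"linear":[0,0,0],"twist":0}]'
python3 - <<'E'
from h import *
c=grab('scene');P=c['P'];h=cv2.cvtColor(c['color'],cv2.COLOR_BGR2HSV)
m=(cv2.inRange(h,(3,70,30),(25,255,220))>0)&(abs(P[...,0]-.58)<.05)&(abs(P[...,1]-.15)<.06)&(P[...,2]>.05)
q=P[m]; print(len(q))
for z in np.arange(.06,.15,.01):
    s=q[abs(q[:,2]-z)<.005]
    if len(s)>5: print(z.round(2),len(s),np.median(s[:,0]).round(4))
t=grab('top')['P']; 
for (x,y,hh) in((.593,.257,.06),(.55,-.026,.02),(.488,.489,.012)):
    k=t[(abs(t[...,0]-x)<.06)&(abs(t[...,1]-y)<.045)&(t[...,2]>hh)&(t[...,2]<.105)]
    print(cv2.minAreaRect((k[:,:2]*1000).astype(np.float32)))
E
```

```text
time: 15.75
position: [0.4342, 0.1493, 0.1432]
tool_rot: [1.0, -0.0, 0.001, -0.0]
ft_force: [0.5, -0.0, -0.6]
grip_width: 0.0003
grip_force: 0.0
670
0.06 162 0.5957
0.07 190 0.5989
0.08 159 0.6018
0.09 95 0.6022
0.1 21 0.5988
0.11 8 0.5924
0.12 16 0.5826
0.13 19 0.5808
((593.5133666992188, 257.43231201171875), (42.82384490966797, 42.63029479980469), 5.39885950088501)
((550.1487426757812, -26.328327178955078), (60.569828033447266, 42.635494232177734), 79.73310852050781)
((487.4853820800781, 489.1454162597656), (68.58538055419922, 59.13895034790039), 82.58271789550781)
```

```bash
python3 -c "
from rig import robot
print(robot.hand_in())"
```

```text
the job is handed in; nothing more can be done
None
```

The job is handed in after about 16 s of robot time: the tab released the lid, which now stands fully open against its stop (6.5 N at the last push), and the vial, carton and timer have not moved.

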